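# Find the rocking corner of a levelling plate and press its shim flat

### The arm

A 6-joint arm with a two-finger parallel gripper is mounted at the origin on a cart in front of the work surface, level with it; the furniture and walls round the work are solid. World frame = base frame: x ahead of the robot, y to its left, z up, the work surface at z = 0. Lengths are in m, angles in rad, forces in N, time in s.
With the tool pointing down it reaches from about 0.375 to 0.825 m from the base axis. Payload 5.5 kg.
Tool frame: the origin (TCP) lies midway between the tips of the shut fingers; the grasp point (between the pads) lies 19 mm behind it; z points along the fingers, y is the direction in which the jaws open and shut (so a half turn about z gives the same grasp; the last joint's range is limited). The gripper opens to 85 mm and grips with 20 to 120 N. Pads are 22 mm wide; open, the fingers measure 114 mm over their backs; the gripper's body (76 mm by 85 mm) begins 54 mm behind the grasp point. The pads swing forward as they close: fully open they stand 13 mm farther back than shut.
Start: joints at [1.223, 0.314, -0.047, 1.21, 0, 1.571], TCP at [0.204, 0.564, 0.231] pointing down, gripper open.
Joint ranges: [-2.67, 2.67], [-0.69, 1.73], [-1.03, 1.25], [-2.08, 2.16], [-1.42, 1.45], [-3.14, 3.14]. Speed limits (rad/s): [2.39, 2.39, 3.01, 3.14, 3.14, 3.14].

### API

Orientations are given as a unit quaternion [w, x, y, z].
In Python, from bench import env, camera gives the robot as it stands.
- The arm moves only by the shell command python3 -m handwheel 'ROWS' [FORCE]. ROWS is JSON, a list of rows, each a list of 3 entries, a list of its own where there are three numbers: the shift along the world's x, y, z as a fraction of full scale, then the turn, a rotation vector about the world's x, y, z as a fraction of full scale, then the gripper's target within -1 to 1 (fully open at 1, half-way at 0, shut at -1). A call has 1 to 5 rows; each row shifts and turns the commanded pose from where the row before left it; what a row does not reach is not made up. Full scale, the value 1, is 0.02 m for a shift and 0.15 rad for a turn. A row lasts 1/10 s, in which the tool goes at most 50 mm and 8.59 degrees, less where a joint would pass 70% of its speed; a pose out of reach is approached as far as the arm can. A call with a number of a shift or a turn outside -1 to 1 is refused whole. A call with a gripper value outside its range is refused whole. The fingers move at their own pace and stop on an object; FORCE is the grip in N (left out, the last holds). Time passes only in rows, so rows that do not move let the fingers close. It gives the time, the measured TCP pose, the force and the opening at its end, in the units of the state.
- env.observe(): the state, without advancing time (a new reading comes with each control period).
- camera(name): name is "scene" or "top" or "wrist"; returns a dict with "frame" (384x512x3 uint8, red, green, blue), "camera_matrix" (3x3 intrinsics, pixels), "k1" (the pictures are not rectified: a ray, as slopes to the right and down, at radius r is drawn at 1 + k1 r^2 times it, then the intrinsics apply), "world_from_camera" (4x4, takes a point from camera to world coordinates); the wrist camera has in their place "mount" (4x4, takes a point from camera to tool coordinates, whose origin is the TCP and whose axes are the flange's). Camera axes: x right, y up, looking along -z (the intrinsics and any distortion apply to the point x, -y, -z); pixel columns grow to the right and rows downward; lengths in m; the calibration is good to about 2 mm. A picture is of the moment at which its call begins: read the wrist's pose just before it. There is no depth.
- env.sign_off(): hands the job in, once; it reports no verdict.
The state is a dict: "clock": time; "qpos": joint angles; "joint_vel": joint speeds; "tau": joint torques, N m; "tool_pos": TCP position; "tool_rot": TCP orientation; "force": force on the tool from outside, world axes, zero at the start; "torque": the same for the moment, N m; "finger_gap": finger opening in m.
Only numpy, scipy, OpenCV 4.12 (cv2) and the standard library are available. Lean on these libraries where they do the work, as an engineer would, in place of code of your own. Each camera call takes 0.05 s, during which the arm holds its last target.

### The job

The levelling plate rocks at one of its four corners. Press down on the blue-ringed corners with a fingertip until you find the one that gives, then press the orange shim lever beside that corner down flat, leaving the other three levers standing. Only press: do not pick up or shift the plate, the dish on it or the things around it.

Things in the scene. Friction and masses are not known exactly. Their poses are not given: they have to be found in the camera images.
- base_frame: grey steel base frame fixed to the worktop, 154 x 350 mm, 8 mm thick. Origin on the worktop under its centre; its x axis runs along the short side and its y axis along the long side (x points roughly away from the robot)
- plate: aluminium levelling plate, 170 (x) x 220 (y) x 10 mm, 1 kg, loose on four feet. Origin: centre of its underside, 38 mm above the worktop (top at 48 mm). At rest it is level and nothing shows which corner gives. Pressed at that corner it rocks about the other diagonal: the corner goes down 4 mm under 3 to 5 N, stops, and springs back when released. The other three corners are firm
- dish: petri dish, 62 mm across, 13 mm high, loose on the middle of the plate. Origin at its underside
- green_dropper: small brown dropper bottle with a green cap, 25 x 25 x 65 mm, standing behind the plate; bystander. Origin at its underside
- tape: roll of beige tape lying flat, 100 mm across, 25 mm high; bystander. Origin at its underside
- pen: blue and white marker pen lying on the worktop, 135 mm long; bystander. Origin at its underside
- corner_1 (a point): middle of the blue ring (26 mm across) on top of the plate at its near left (-x, +y) corner, right above a foot; the spot to press. 60 mm along x and 74 mm along y from the plate's centre
- corner_2 (a point): middle of the blue ring (26 mm across) on top of the plate at its near right (-x, -y) corner, right above a foot; the spot to press. 60 mm along x and 74 mm along y from the plate's centre
- corner_3 (a point): middle of the blue ring (26 mm across) on top of the plate at its far left (+x, +y) corner, right above a foot; the spot to press. 60 mm along x and 74 mm along y from the plate's centre
- corner_4 (a point): middle of the blue ring (26 mm across) on top of the plate at its far right (+x, -y) corner, right above a foot; the spot to press. 60 mm along x and 74 mm along y from the plate's centre
- shim_1 (a joint): shim lever of the near left (-x, +y) corner: angle in rad its tab stands up, 0 = flat, at the start 0.42 to 0.5. Hinge line parallel to the frame's x, 13 mm above the worktop, 104 mm along y from the frame's centre; the tab points outward along y, 60 mm long. Stiff: stays where left, 3 to 6 N at the pad presses it down, hard stop at 0. Flat, its toe fills the gap under the corner
- shim_1_pad (a point): middle of the upper face of the orange pad (26 x 26 mm, 7 mm thick) on the tab of shim lever 1, 47 mm from the hinge line along the tab; moves with the tab. 60 mm along x from the frame's centre, like the corner spot
- shim_2 (a joint): shim lever of the near right (-x, -y) corner: angle in rad its tab stands up, 0 = flat, at the start 0.42 to 0.5. Hinge line parallel to the frame's x, 13 mm above the worktop, 104 mm along y from the frame's centre; the tab points outward along y, 60 mm long. Stiff: stays where left, 3 to 6 N at the pad presses it down, hard stop at 0. Flat, its toe fills the gap under the corner
- shim_2_pad (a point): middle of the upper face of the orange pad (26 x 26 mm, 7 mm thick) on the tab of shim lever 2, 47 mm from the hinge line along the tab; moves with the tab. 60 mm along x from the frame's centre, like the corner spot
- shim_3 (a joint): shim lever of the far left (+x, +y) corner: angle in rad its tab stands up, 0 = flat, at the start 0.42 to 0.5. Hinge line parallel to the frame's x, 13 mm above the worktop, 104 mm along y from the frame's centre; the tab points outward along y, 60 mm long. Stiff: stays where left, 3 to 6 N at the pad presses it down, hard stop at 0. Flat, its toe fills the gap under the corner
- shim_3_pad (a point): middle of the upper face of the orange pad (26 x 26 mm, 7 mm thick) on the tab of shim lever 3, 47 mm from the hinge line along the tab; moves with the tab. 60 mm along x from the frame's centre, like the corner spot
- shim_4 (a joint): shim lever of the far right (+x, -y) corner: angle in rad its tab stands up, 0 = flat, at the start 0.42 to 0.5. Hinge line parallel to the frame's x, 13 mm above the worktop, 104 mm along y from the frame's centre; the tab points outward along y, 60 mm long. Stiff: stays where left, 3 to 6 N at the pad presses it down, hard stop at 0. Flat, its toe fills the gap under the corner
- shim_4_pad (a point): middle of the upper face of the orange pad (26 x 26 mm, 7 mm thick) on the tab of shim lever 4, 47 mm from the hinge line along the tab; moves with the tab. 60 mm along x from the frame's centre, like the corner spot
- pin_1 (a joint): red witness pin, 5 mm thick, under the plate's edge at the near left (-x, +y) corner: metres it has been pushed down, 0 at the start. A corner that drops pushes its pin down with it (3 mm or more when it rocks fully) and the pin stays down
- pin_2 (a joint): red witness pin, 5 mm thick, under the plate's edge at the near right (-x, -y) corner: metres it has been pushed down, 0 at the start. A corner that drops pushes its pin down with it (3 mm or more when it rocks fully) and the pin stays down
- pin_3 (a joint): red witness pin, 5 mm thick, under the plate's edge at the far left (+x, +y) corner: metres it has been pushed down, 0 at the start. A corner that drops pushes its pin down with it (3 mm or more when it rocks fully) and the pin stays down
- pin_4 (a joint): red witness pin, 5 mm thick, under the plate's edge at the far right (+x, -y) corner: metres it has been pushed down, 0 at the start. A corner that drops pushes its pin down with it (3 mm or more when it rocks fully) and the pin stays down

How it is judged:
By the outcome, as a careful person would: the job done as asked, in the order asked, and still so for the second after the job is handed in, with the robot touching nothing.
It also fails if it takes over 48 s, if anything falls off the work surface, if the arm or the gripper's body presses on something with over 40 N, if the wrist force passes 120 N, or if a joint passes its speed limit or range.

## Working session

There is one attempt and no reset: what is moved stays moved. The work goes in short steps, Python scripts to look and compute and a shell command to move; the robot and the scene stay as the last step left them, time stands still between calls to the robot, and variables do not carry over. Pictures are saved under pics/ and viewed, and the job is handed in when it is done.

```bash
ls; mkdir -p pics
python3 - <<'E'
from bench import env,camera
import cv2
print(env.observe())
for n in("scene","top"):
    c=camera(n); cv2.imwrite(f"pics/{n}0.png",c["frame"][:,:,::-1]); print(n,c["camera_matrix"],c["k1"],c["world_from_camera"])
E
```

```text
pics
{'clock': 0.0, 'qpos': array([ 1.22299507e+00,  3.14242040e-01, -4.81121309e-02,  1.21021306e+00,
        1.57742432e-05,  1.57080957e+00]), 'joint_vel': array([-0.00081128, -0.00234672,  0.00037743, -0.00226949,  0.0003209 ,
       -0.00036485]), 'tau': array([ 3.09566429e-03, -5.39589751e+01,  3.39751267e+01,  1.92659127e-02,
       -1.12256132e-04,  7.71554681e-06]), 'tool_pos': array([0.20428795, 0.56350801, 0.23041049]), 'tool_rot': array([-1.60968531e-04,  1.73031911e-01,  9.84915821e-01, -8.70735750e-04]), 'force': array([ 0.27969423, -0.42017566,  0.85900848]), 'torque': array([ 0.04047706,  0.00353013, -0.00922897]), 'finger_gap': 0.08576995748631655}
scene [[396.85773284   0.         250.65897914]
 [  0.         396.85773284 189.78707031]
 [  0.           0.           1.        ]] -0.01174952987278375 [[-0.88806876  0.21464845 -0.40652173  0.01886877]
 [-0.45970746 -0.41794348  0.7835766   1.07801756]
 [-0.00170961  0.88275098  0.46983804  0.68828543]
 [ 0.          0.          0.          1.        ]]
top [[351.05227329   0.         253.03659684]
 [  0.         351.05227329 188.99935542]
 [  0.           0.           1.        ]] -0.05388188349801895 [[ 0.01014496  0.99372046 -0.11143039  0.42652388]
 [-0.99985821  0.00858306 -0.01448764  0.00203852]
 [-0.01344025  0.11156157  0.99366663  1.18310535]
 [ 0.          0.          0.          1.        ]]
```

View pics/scene0.png

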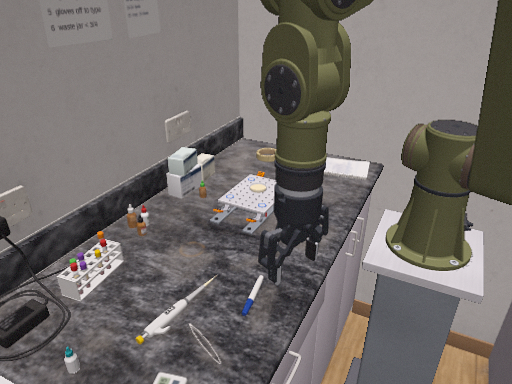

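View pics/top0.png

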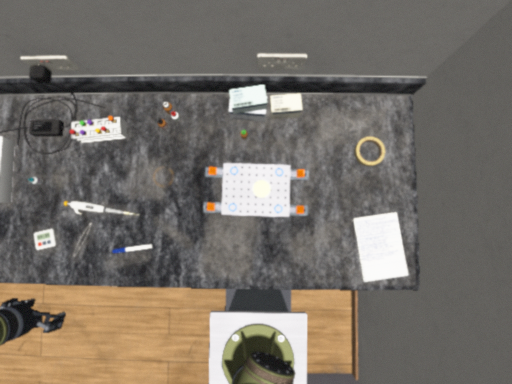

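```bash
cat > h.py <<'E'
import numpy as np,cv2
from bench import env,camera
def ray(c,u,v,T):
    K=c["camera_matrix"]; d=np.array([c["k1"],0,0,0,0.])
    p=cv2.undistortPoints(np.array([[[u,v]]],float),K,d)[0,0]
    return T[:3,:3]@np.array([p[0],-p[1],-1]),T[:3,3]
def onz(c,u,v,z,T=None):
    T=c["world_from_camera"] if T is None else T
    d,o=ray(c,u,v,T); return o+d*(z-o[2])/d[2]
def proj(c,P,T=None):
    T=c["world_from_camera"] if T is None else T
    q=T[:3,:3].T@(np.asarray(P,float)-T[:3,3]); x,y=q[0]/-q[2],-q[1]/-q[2]
    s=1+c["k1"]*(x*x+y*y); K=c["camera_matrix"]
    return np.array([K[0,0]*x*s+K[0,2],K[1,1]*y*s+K[1,2]])
E
python3 - <<'E'
from h import *
c=camera("top");f=c["frame"]
cr=f[130:240,180:330]
cv2.imwrite("pics/crop0.png",cv2.resize(cr,None,fx=5,fy=5,interpolation=cv2.INTER_CUBIC)[:,:,::-1])
hsv=cv2.cvtColor(f,cv2.COLOR_RGB2HSV)
def blobs(m,z,name):
    n,l,s,ce=cv2.connectedComponentsWithStats(m.astype(np.uint8))
    for i in range(1,n):
        if s[i,4]>8 and 190<ce[i][0]<320 and 150<ce[i][1]<230: print(name,s[i,4],ce[i].round(1),onz(c,*ce[i],z).round(4))
h,s,v=[hsv[...,i].astype(int) for i in range(3)]
blobs((h<16)&(s>150)&(v>120),0.04,"or")
blobs((h>95)&(h<125)&(s>40)&(v>150),0.048,"bl")
print(env.observe()["clock"])
E
```

```text
or 44 [212.  169.9] [0.617 0.155 0.04 ]
or 46 [300.6 172.7] [ 0.61   -0.1374  0.04  ]
or 34 [210.1 205.7] [0.4985 0.1586 0.04  ]
or 40 [300.  208.7] [ 0.4914 -0.1349  0.04  ]
bl 22 [233.8 170.2] [0.6153 0.0824 0.048 ]
bl 18 [279.4 171.6] [ 0.6118 -0.067   0.048 ]
bl 9 [231.8 204.2] [0.5036 0.087  0.048 ]
0.15
```

View pics/crop0.png

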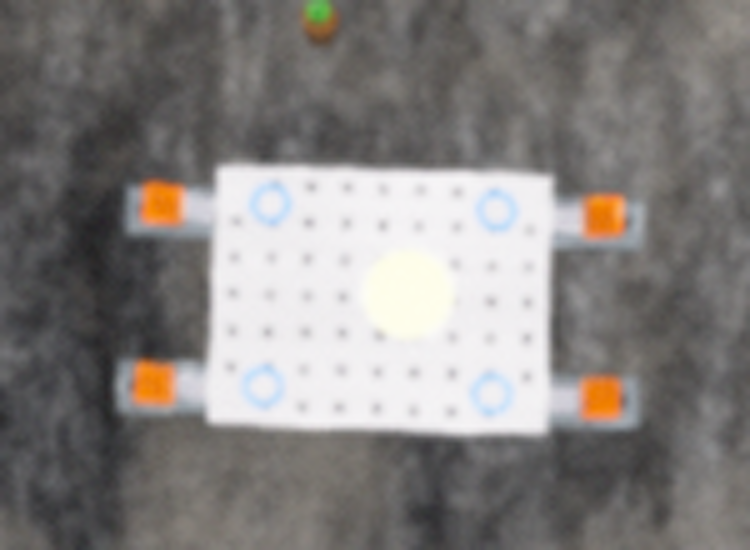

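Run:
```python
from h import *
c=camera("top")
def fit(L,W):
    L=np.array(L);W=np.array(W)[:,:2]; a=L-L.mean(0);b=W-W.mean(0)
    th=np.arctan2((a[:,0]*b[:,1]-a[:,1]*b[:,0]).sum(),(a*b).sum())
    R=np.array([[np.cos(th),-np.sin(th)],[np.sin(th),np.cos(th)]])
    t=W.mean(0)-R@L.mean(0); print("c",t,"th",th); P=L@R.T+t
    print((P).round(4).tolist(),"res mm",((W-P)*1e3).round(1).tolist())
cv=lambda p:(180+(p[0]+.5)/5-.5,130+(p[1]+.5)/5-.5)
rings=[onz(c,*cv(p),.048) for p in[(263,386),(491,394),(270,204),(496,210)]]
fit([(-.06,.074),(-.06,-.074),(.06,.074),(.06,-.074)],rings)
pads=[onz(c,*cv(p),.040) for p in[(153,383),(602,398),(162,203),(605,215)]]
fit([(-.06,.143),(-.06,-.143),(.06,.143),(.06,-.143)],pads)
# plate corners
co=[onz(c,*cv(p),.048) for p in[(207,423),(548,435),(217,166),(553,177)]]
fit([(-.085,.11),(-.085,-.11),(.085,.11),(.085,-.11)],co)
```

```text
c [0.55325369 0.01030412] th -0.02270287135058992
[[0.4949, 0.0856], [0.4916, -0.0623], [0.6149, 0.0829], [0.6116, -0.065]] res mm [[0.3, -0.1], [-0.2, 0.2], [-0.3, -0.0], [0.2, -0.1]]
c [0.55332277 0.01024261] th -0.02203420580695974
[[0.4965, 0.1545], [0.4902, -0.1314], [0.6165, 0.1519], [0.6102, -0.134]] res mm [[0.5, 3.6], [-0.3, -3.4], [-0.4, 3.1], [0.2, -3.3]]
c [0.55245837 0.00956827] th -0.023343412401508983
[[0.47, 0.1215], [0.4649, -0.0984], [0.64, 0.1176], [0.6349, -0.1024]] res mm [[0.9, -0.1], [0.4, -0.5], [-0.4, 0.7], [-0.9, -0.0]]
```

```bash
python3 -m handwheel '[[[0.6,-1,0],[0,0,0],-1],[[0.6,-1,0],[0,0,0],-1],[[0.6,-1,0],[0,0,0],-1],[[0.6,-1,0],[0,0,0],-1],[[0.6,-1,0],[0,0,0],-1]]' 30
python3 -m handwheel '[[[0.6,-1,0],[0,0,0],-1],[[0.6,-1,0],[0,0,0],-1],[[0.6,-1,0],[0,0,0],-1],[[0.6,-1,0],[0,0,0],-1],[[0.6,-1,0],[0,0,0],-1]]'
python3 -m handwheel '[[[0.6,-1,0],[0,0,0],-1],[[0.6,-1,0],[0,0,0],-1],[[0.6,-1,0],[0,0,0],-1],[[0.6,-1,0],[0,0,0],-1],[[0.6,-1,0],[0,0,0],-1]]'
python3 -m handwheel '[[[0.6,-1,0],[0,0,0],-1],[[0.6,-1,0],[0,0,0],-1],[[0.6,-1,0],[0,0,0],-1],[[0.6,-1,0],[0,0,0],-1],[[0.6,-1,0],[0,0,0],-1]]'
```

```text
clock: 0.7
tool_pos: [0.2648, 0.4631, 0.2311]
tool_rot: [-0.0, 0.173, 0.985, -0.0]
force: [-0.1, -0.9, 0.2]
finger_gap: 0.0121
clock: 1.2
tool_pos: [0.3248, 0.3631, 0.2312]
tool_rot: [-0.0, 0.173, 0.985, -0.0]
force: [-0.0, 0.2, 0.4]
finger_gap: -0.0001
clock: 1.7
tool_pos: [0.3848, 0.2631, 0.2312]
tool_rot: [-0.0, 0.173, 0.985, -0.0]
force: [-0.1, 0.4, 0.3]
finger_gap: -0.0001
clock: 2.2
tool_pos: [0.4448, 0.1631, 0.2313]
tool_rot: [-0.0, 0.173, 0.985, -0.0]
force: [0.1, -0.9, -0.9]
finger_gap: 0.0004
```

```bash
python3 -m handwheel '[[[0.63,-0.97,-0.5],[0,0,0],-1],[[0.63,-0.97,-1],[0,0,0],-1],[[0.63,-0.97,-1],[0,0,0],-1],[[0.63,-0.97,-1],[0,0,0],-1],[[0,0,-1],[0,0,0],-1]]'
python3 -m handwheel '[[[0,0,-1],[0,0,0],-1],[[0,0,-1],[0,0,0],-1],[[0,0,-1],[0,0,0],-1],[[0,0,0],[0,0,0],-1]]'
python3 - <<'E'
from h import *
for n in("scene","top"):
    c=camera(n);f=c["frame"]
    u,v=proj(c,[.553,.01,.05]).astype(int)
    cr=f[max(v-70,0):v+60,max(u-90,0):u+90]
    cv2.imwrite(f"pics/{n}1.png",cv2.resize(cr,None,fx=4,fy=4,interpolation=cv2.INTER_CUBIC)[:,:,::-1])
E
```

```text
clock: 2.7
tool_pos: [0.4963, 0.0845, 0.1405]
tool_rot: [0.001, 0.174, 0.985, -0.0]
force: [-0.8, 0.1, -0.4]
finger_gap: -0.0001
clock: 3.1
tool_pos: [0.4925, 0.086, 0.0788]
tool_rot: [-0.002, 0.173, 0.985, -0.001]
force: [-0.8, 0.3, -1.0]
finger_gap: -0.0004
```

View pics/scene1.png

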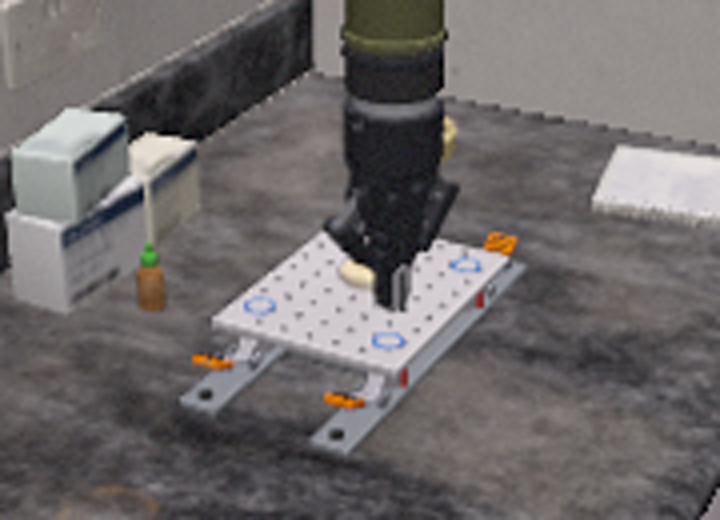

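View pics/top1.png

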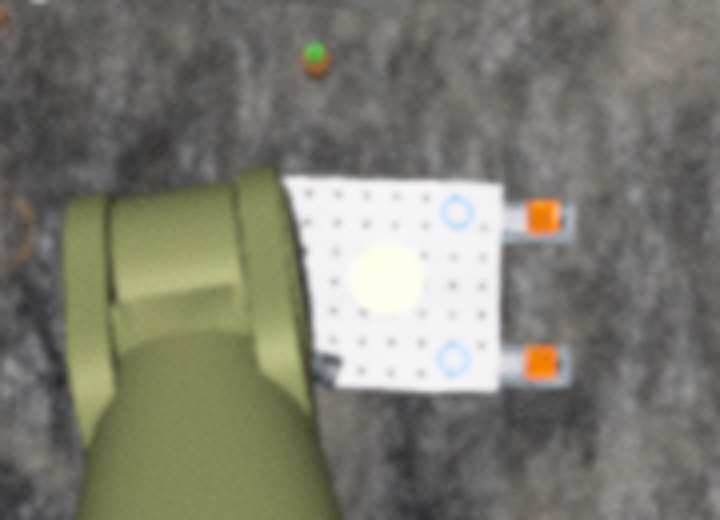

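```bash
python3 -m handwheel '[[[0,0,-0.5],[0,0,0],-1],[[0,0,-0.3],[0,0,0],-1],[[0,0,0],[0,0,0],-1]]'
python3 -m handwheel '[[[0,0,-0.1],[0,0,0],-1],[[0,0,0],[0,0,0],-1]]'
```

```text
clock: 3.5
tool_pos: [0.4944, 0.0864, 0.0647]
tool_rot: [-0.0, 0.173, 0.985, -0.0]
force: [-0.7, -0.0, -0.6]
finger_gap: -0.0
clock: 3.7
tool_pos: [0.4949, 0.0865, 0.0633]
tool_rot: [0.0, 0.173, 0.985, 0.0]
force: [-0.1, -0.2, -0.3]
finger_gap: 0.0
```

```bash
python3 -m handwheel '[[[0,0,-0.55],[0,0,0],-1],[[0,0,0],[0,0,0],-1]]'
python3 -m handwheel '[[[0,0,-0.1],[0,0,0],-1],[[0,0,0],[0,0,0],-1]]'
python3 -m handwheel '[[[0,0,-0.1],[0,0,0],-1],[[0,0,0],[0,0,0],-1]]'
```

```text
clock: 3.9
tool_pos: [0.4939, 0.0863, 0.051]
tool_rot: [-0.001, 0.173, 0.985, -0.0]
force: [-0.5, 0.0, -1.5]
finger_gap: 0.0002
clock: 4.1
tool_pos: [0.4947, 0.0864, 0.05]
tool_rot: [-0.0, 0.173, 0.985, -0.0]
force: [-0.7, 0.4, -0.1]
finger_gap: 0.0
clock: 4.3
tool_pos: [0.4949, 0.0865, 0.0482]
tool_rot: [-0.0, 0.173, 0.985, -0.0]
force: [0.2, 0.5, -0.2]
finger_gap: 0.0003
```

```bash
python3 -m handwheel '[[[0,0,-0.05],[0,0,0],-1],[[0,0,0],[0,0,0],-1]]'
python3 -m handwheel '[[[0,0,-0.05],[0,0,0],-1],[[0,0,0],[0,0,0],-1]]'
python3 -m handwheel '[[[0,0,-0.05],[0,0,0],-1],[[0,0,0],[0,0,0],-1]]'
```

```text
clock: 4.5
tool_pos: [0.4949, 0.0865, 0.0475]
tool_rot: [0.0, 0.173, 0.985, 0.0]
force: [-1.4, -0.5, 2.6]
finger_gap: 0.0002
clock: 4.7
tool_pos: [0.4948, 0.0866, 0.0464]
tool_rot: [-0.0, 0.173, 0.985, 0.0]
force: [-1.4, 1.4, 3.2]
finger_gap: 0.0001
clock: 4.9
tool_pos: [0.4948, 0.0866, 0.0453]
tool_rot: [-0.0, 0.173, 0.985, 0.0]
force: [-1.4, 1.3, 4.6]
finger_gap: -0.0
```

```bash
python3 -m handwheel '[[[0,0,-0.05],[0,0,0],-1],[[0,0,0],[0,0,0],-1]]'
python3 -m handwheel '[[[0,0,-0.05],[0,0,0],-1],[[0,0,0],[0,0,0],-1]]'
python3 -m handwheel '[[[0,0,-0.05],[0,0,0],-1],[[0,0,0],[0,0,0],-1]]'
```

```text
clock: 5.1
tool_pos: [0.4947, 0.0867, 0.0444]
tool_rot: [-0.0, 0.173, 0.985, 0.0]
force: [-2.2, 1.1, 5.7]
finger_gap: 0.0001
clock: 5.3
tool_pos: [0.4948, 0.0867, 0.0442]
tool_rot: [-0.0, 0.173, 0.985, 0.0]
force: [-5.4, -0.4, 14.9]
finger_gap: 0.0003
clock: 5.5
tool_pos: [0.4948, 0.0867, 0.044]
tool_rot: [0.0, 0.173, 0.985, 0.0]
force: [-8.5, -0.1, 23.4]
finger_gap: -0.0002
```

```bash
python3 -m handwheel '[[[0,0,0.1],[0,0,0],-1],[[0,0,0.5],[0,0,0],-1],[[0,0,1],[0,0,0],-1],[[0,0,0.4],[0,0,0],-1],[[0,0,0],[0,0,0],-1]]'
python3 -m handwheel '[[[0.1,0.95,0],[0,0,0],-1],[[0,0.95,0],[0,0,0],-1],[[0,0.95,0],[0,0,0],-1],[[0,0.95,0],[0,0,0],-1],[[0,0,0],[0,0,0],-1]]'
python3 - <<'E'
from h import *
for n in("scene","wrist"):
    c=camera(n);f=c["frame"]
    if n=="scene":
        u,v=proj(c,[.553,.06,.05]).astype(int)
        f=cv2.resize(f[v-60:v+60,u-70:u+70],None,fx=5,fy=5,interpolation=cv2.INTER_CUBIC)
    cv2.imwrite(f"pics/{n}2.png",f[:,:,::-1])
E
```

```text
clock: 6.0
tool_pos: [0.4963, 0.0866, 0.0835]
tool_rot: [0.001, 0.173, 0.985, 0.0]
force: [0.7, 0.3, 0.4]
finger_gap: 0.0001
clock: 6.5
tool_pos: [0.4967, 0.164, 0.0815]
tool_rot: [-0.0, 0.172, 0.985, 0.0]
force: [0.3, -0.4, -0.3]
finger_gap: 0.0001
```

View pics/scene2.png

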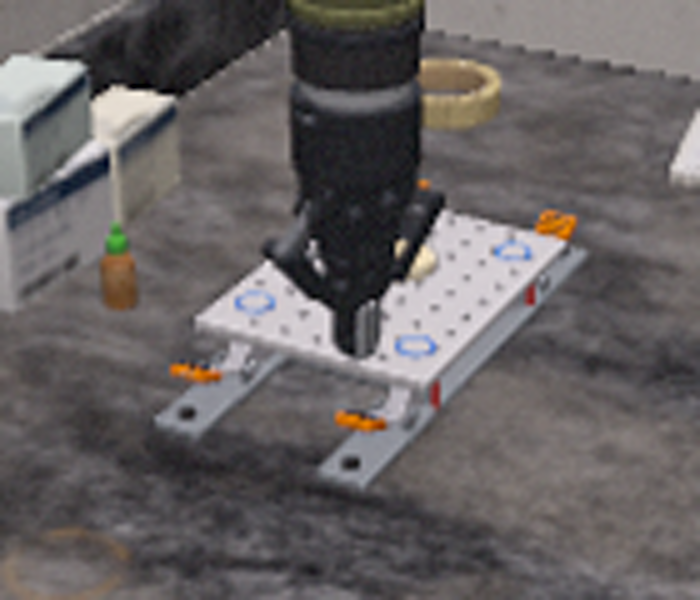

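View pics/wrist2.png

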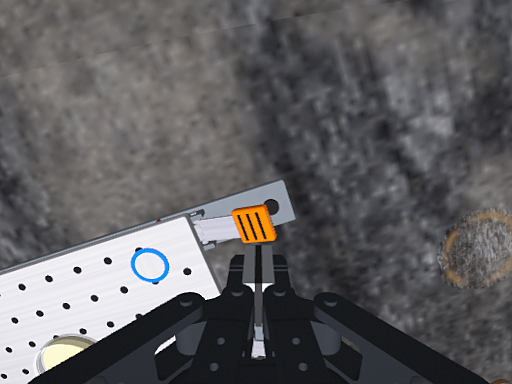

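Run:
```python
from h import *
from scipy.spatial.transform import Rotation as R
s=env.observe();c=camera("wrist")
q=s["tool_rot"];T=np.eye(4);T[:3,:3]=R.from_quat(q[[1,2,3,0]]).as_matrix();T[:3,3]=s["tool_pos"];print(s["tool_pos"])
T=T@c["mount"]
print("pad",onz(c,255,225,.041,T),"ring1",onz(c,150,265,.048,T))
print(proj(c,[.4967,.164,.0815],T), proj(c,[.4967,.164,.041],T))
c=camera("scene");u,v=proj(c,[.553,.06,.05]).astype(int)
for P in([.4967,.164,.0815],[.4967,.157,.041]): print((proj(c,P)-[u-70,v-60])*5)
```

```text
[0.49642823 0.16223414 0.08154955]
pad [0.49314147 0.16095426 0.041     ] ring1 [0.49379719 0.08663593 0.048     ]
[261.97214136 259.93325259] [261.2659576  228.24610141]
[353.10179711 353.69145651]
[358.55227374 405.37035758]
```

```bash
python3 -m handwheel '[[[-0.08,0.05,-0.5],[0,0,0],-1],[[0,0,-0.8],[0,0,0],-1],[[0,0,0],[0,0,0],-1]]'
python3 -m handwheel '[[[0,0,-0.3],[0,0,0],-1],[[0,0,0],[0,0,0],-1]]'
python3 -m handwheel '[[[0,0,-0.2],[0,0,0],-1],[[0,0,0],[0,0,0],-1]]'
python3 -m handwheel '[[[0,0,-0.2],[0,0,0],-1],[[0,0,0],[0,0,0],-1]]'
```

```text
clock: 7.0
tool_pos: [0.4934, 0.1623, 0.054]
tool_rot: [-0.002, 0.173, 0.985, -0.001]
force: [-0.8, 0.1, -1.0]
finger_gap: 0.0002
clock: 7.2
tool_pos: [0.495, 0.1632, 0.0498]
tool_rot: [-0.0, 0.173, 0.985, -0.0]
force: [-0.5, -0.0, 0.2]
finger_gap: 0.0003
clock: 7.4
tool_pos: [0.4953, 0.1634, 0.0462]
tool_rot: [-0.0, 0.173, 0.985, 0.0]
force: [-0.1, -0.1, 0.3]
finger_gap: -0.0002
clock: 7.6
tool_pos: [0.4951, 0.1634, 0.042]
tool_rot: [-0.0, 0.173, 0.985, -0.0]
force: [-0.1, 0.4, -0.5]
finger_gap: 0.0002
```

```bash
python3 -m handwheel '[[[0,0,-0.15],[0,0,0],-1],[[0,0,0],[0,0,0],-1]]'
python3 -m handwheel '[[[0,0,-0.15],[0,0,0],-1],[[0,0,0],[0,0,0],-1]]'
python3 -m handwheel '[[[0,0,-0.15],[0,0,0],-1],[[0,0,0],[0,0,0],-1]]'
python3 -m handwheel '[[[0,0,-0.15],[0,0,0],-1],[[0,0,0],[0,0,0],-1]]'
```

```text
clock: 7.8
tool_pos: [0.4955, 0.1639, 0.0393]
tool_rot: [0.0, 0.173, 0.985, 0.0]
force: [-0.3, -0.0, 0.8]
finger_gap: -0.0001
clock: 8.0
tool_pos: [0.4956, 0.1637, 0.0363]
tool_rot: [0.0, 0.173, 0.985, 0.0]
force: [-0.0, 1.5, 2.3]
finger_gap: 0.0002
clock: 8.2
tool_pos: [0.4953, 0.1632, 0.033]
tool_rot: [0.0, 0.173, 0.985, -0.0]
force: [0.4, 0.5, 1.5]
finger_gap: -0.0001
clock: 8.4
tool_pos: [0.4952, 0.1632, 0.0299]
tool_rot: [-0.0, 0.173, 0.985, -0.0]
force: [0.6, -0.1, -0.1]
finger_gap: -0.0002
```

Run:
```python
from h import *
for n in("scene","wrist"):
    c=camera(n);f=c["frame"]
    if n=="scene":
        u,v=proj(c,[.5,.13,.04]).astype(int)
        f=cv2.resize(f[v-40:v+40,u-50:u+50],None,fx=7,fy=7,interpolation=cv2.INTER_CUBIC)
    cv2.imwrite(f"pics/{n}3.png",f[:,:,::-1])
print(env.observe()["force"],env.observe()["tool_pos"])
```

```text
[0.97252356 0.60774481 0.69659366] [0.49497836 0.16313639 0.02997427]
```

View pics/scene3.png

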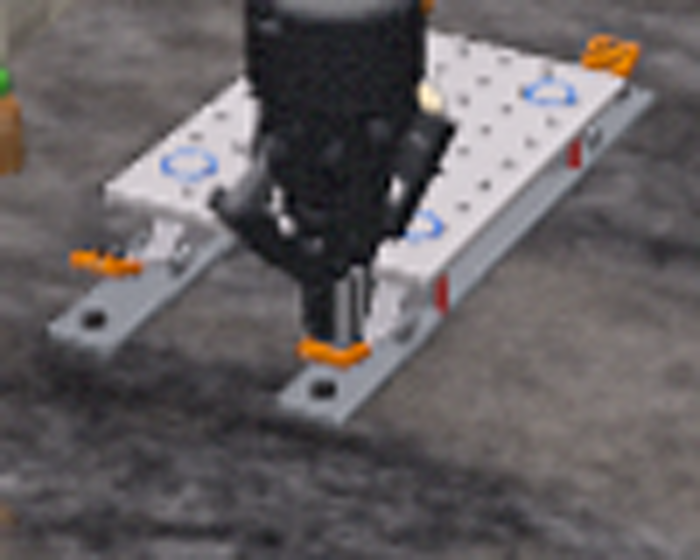

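View pics/wrist3.png

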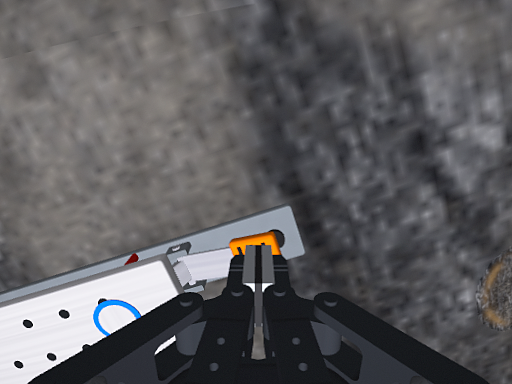

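```bash
python3 -m handwheel '[[[0,0,-0.15],[0,0,0],-1],[[0,0,0],[0,0,0],-1]]'
python3 -m handwheel '[[[0,0,-0.1],[0,0,0],-1],[[0,0,0],[0,0,0],-1]]'
python3 -m handwheel '[[[0,0,-0.1],[0,0,0],-1],[[0,0,0],[0,0,0],-1]]'
python3 -m handwheel '[[[0,0,-0.1],[0,0,0],-1],[[0,0,0],[0,0,0],-1]]'
```

```text
clock: 8.7
tool_pos: [0.4951, 0.1634, 0.027]
tool_rot: [-0.0, 0.173, 0.985, -0.0]
force: [0.2, 1.0, 0.2]
finger_gap: -0.0003
clock: 8.9
tool_pos: [0.4952, 0.1635, 0.0251]
tool_rot: [-0.0, 0.173, 0.985, 0.0]
force: [-0.4, 1.0, 1.4]
finger_gap: -0.0001
clock: 9.1
tool_pos: [0.4953, 0.1635, 0.0231]
tool_rot: [-0.0, 0.173, 0.985, -0.0]
force: [0.1, 0.5, 1.0]
finger_gap: -0.0002
clock: 9.3
tool_pos: [0.4953, 0.1634, 0.0211]
tool_rot: [-0.0, 0.173, 0.985, -0.0]
force: [-0.1, 0.3, 0.9]
finger_gap: 0.0001
```

Run:
```python
from h import *
f=[]
c=camera("scene");u,v=proj(c,[.5,.15,.03]).astype(int)
a=cv2.resize(c["frame"][v-30:v+30,u-40:u+40],None,fx=9,fy=9,interpolation=cv2.INTER_CUBIC)
cv2.imwrite("pics/scene4.png",a[:,:,::-1])
c=camera("wrist");a=cv2.resize(c["frame"][180:300,140:340],None,fx=4,fy=4,interpolation=cv2.INTER_CUBIC)
cv2.imwrite("pics/wrist4.png",a[:,:,::-1])
```

```text
(no output)
```

View pics/scene4.png

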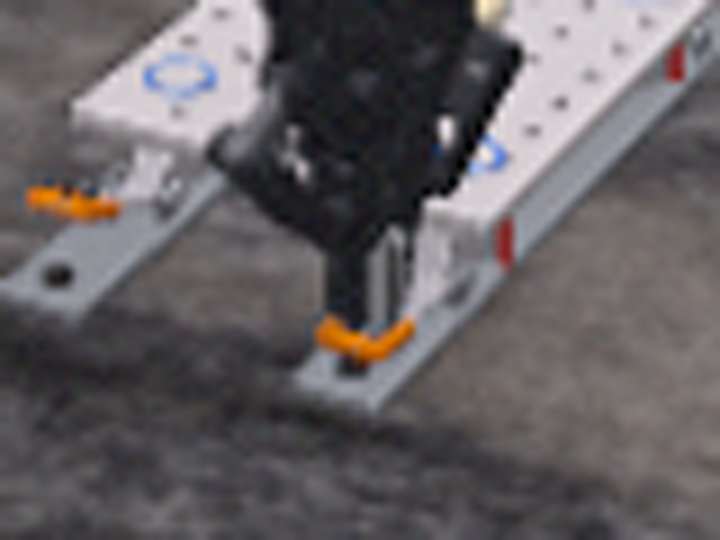

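View pics/wrist4.png

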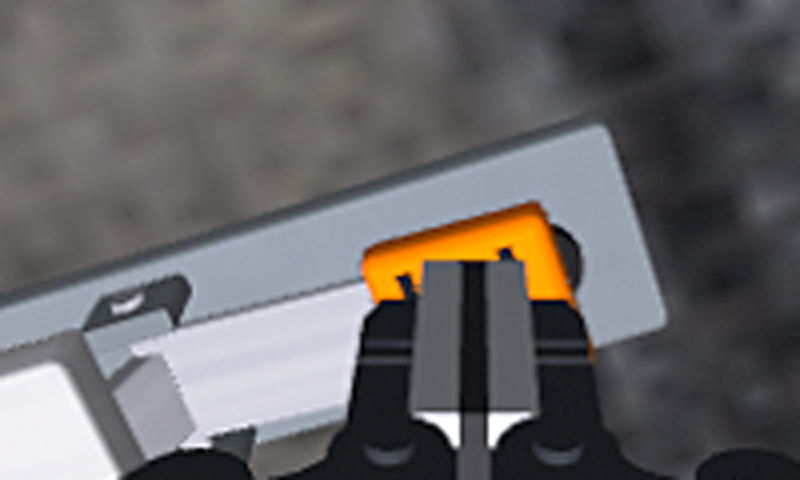

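```bash
python3 -m handwheel '[[[0,0,-0.1],[0,0,0],-1],[[0,0,0],[0,0,0],-1]]'
python3 -m handwheel '[[[0,0,-0.05],[0,0,0],-1],[[0,0,0],[0,0,0],-1]]'
python3 -m handwheel '[[[0,0,-0.05],[0,0,0],-1],[[0,0,0],[0,0,0],-1]]'
```

```text
clock: 9.6
tool_pos: [0.4952, 0.1634, 0.0191]
tool_rot: [-0.0, 0.173, 0.985, -0.0]
force: [-0.7, -0.2, 0.8]
finger_gap: -0.0002
clock: 9.8
tool_pos: [0.4953, 0.1635, 0.0182]
tool_rot: [-0.0, 0.173, 0.985, -0.0]
force: [-0.6, 1.1, 0.4]
finger_gap: -0.0004
clock: 10.0
tool_pos: [0.4953, 0.1635, 0.0172]
tool_rot: [-0.0, 0.173, 0.985, -0.0]
force: [0.4, 0.5, 1.1]
finger_gap: -0.0003
```

Run:
```python
from h import *
c=camera("scene");u,v=proj(c,[.5,.15,.03]).astype(int)
a=cv2.resize(c["frame"][v-30:v+30,u-40:u+40],None,fx=9,fy=9,interpolation=cv2.INTER_CUBIC).copy()
for P in([.4953,.1635,.0172],[.4967,.1627,.0215]):
    p=(proj(c,P)-[u-40,v-30]+.5)*9-.5; print(p); cv2.circle(a,tuple(int(x) for x in p),4,(0,255,0),-1)
cv2.imwrite("pics/scene5.png",a[:,:,::-1])
c=camera("wrist");a=cv2.resize(c["frame"][180:300,140:340],None,fx=4,fy=4,interpolation=cv2.INTER_CUBIC)
cv2.imwrite("pics/wrist5.png",a[:,:,::-1])
```

```text
[365.42611006 334.56674454]
[362.84853076 321.86060801]
```

View pics/scene5.png

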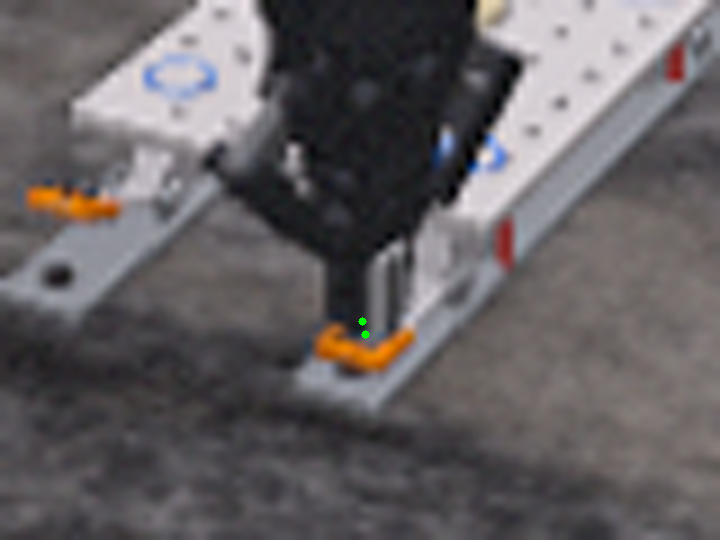

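View pics/wrist5.png

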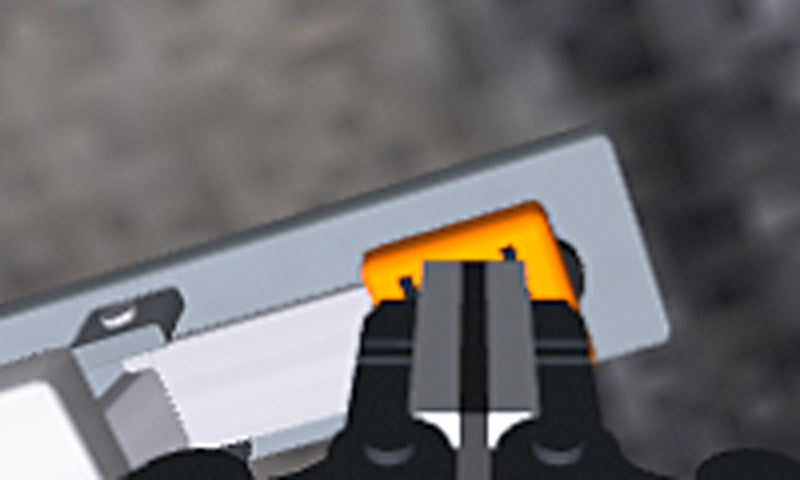

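```bash
python3 -m handwheel '[[[0,0,-0.05],[0,0,0],-1],[[0,0,0],[0,0,0],-1]]'
python3 -m handwheel '[[[0,0,-0.05],[0,0,0],-1],[[0,0,0],[0,0,0],-1]]'
```

```text
clock: 10.3
tool_pos: [0.4953, 0.1634, 0.0164]
tool_rot: [0.0, 0.173, 0.985, -0.0]
force: [-0.8, 0.3, 2.4]
finger_gap: 0.0003
clock: 10.5
tool_pos: [0.4954, 0.1634, 0.0161]
tool_rot: [0.0, 0.173, 0.985, 0.0]
force: [-3.6, 1.1, 12.1]
finger_gap: -0.0001
```

```bash
python3 -m handwheel '[[[0,0,-0.05],[0,0,0],-1],[[0,0,0],[0,0,0],-1]]'
python3 -m handwheel '[[[0,0,0.1],[0,0,0],-1],[[0,0,0.5],[0,0,0],-1],[[0,0,1],[0,0,0],-1],[[0,0,1],[0,0,0],-1],[[0,0,1],[0,0,0],-1]]'
python3 -m handwheel '[[[-0.5,1,1],[0,0,0],-1],[[-0.5,1,1],[0,0,0],-1],[[-0.5,1,1],[0,0,0],-1],[[-0.5,1,1],[0,0,0],-1],[[-0.5,1,0],[0,0,0],-1]]'
python3 -m handwheel '[[[-0.5,1,0],[0,0,0],-1],[[-0.5,1,0],[0,0,0],-1],[[-0.5,1,0],[0,0,0],-1],[[-0.5,1,0],[0,0,0],-1],[[0,0,0],[0,0,0],-1]]'
python3 - <<'E'
from h import *
for n in("scene","top"):
    c=camera(n);f=c["frame"]
    u,v=proj(c,[.553,.03,.05]).astype(int)
    cr=f[v-60:v+60,u-70:u+70]
    cv2.imwrite(f"pics/{n}6.png",cv2.resize(cr,None,fx=5,fy=5,interpolation=cv2.INTER_CUBIC)[:,:,::-1])
    cv2.imwrite(f"pics/{n}6full.png",f[:,:,::-1])
E
```

```text
clock: 10.7
tool_pos: [0.4955, 0.1635, 0.0159]
tool_rot: [0.0, 0.173, 0.985, 0.0]
force: [-6.0, -1.9, 20.3]
finger_gap: 0.0005
clock: 11.2
tool_pos: [0.4951, 0.1632, 0.0872]
tool_rot: [-0.0, 0.173, 0.985, -0.0]
force: [-0.5, -0.2, -0.0]
finger_gap: 0.0001
clock: 11.7
tool_pos: [0.4465, 0.265, 0.1694]
tool_rot: [0.002, 0.173, 0.985, 0.001]
force: [0.3, 0.2, -0.3]
finger_gap: 0.0005
clock: 12.2
tool_pos: [0.4044, 0.3452, 0.1665]
tool_rot: [-0.0, 0.172, 0.985, 0.0]
force: [0.8, 0.1, 0.3]
finger_gap: -0.0001
```

View pics/scene6.png

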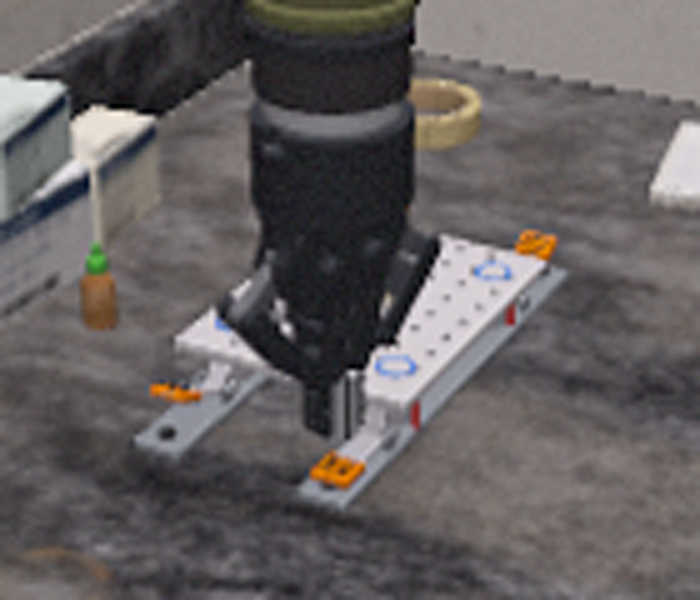

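View pics/top6.png

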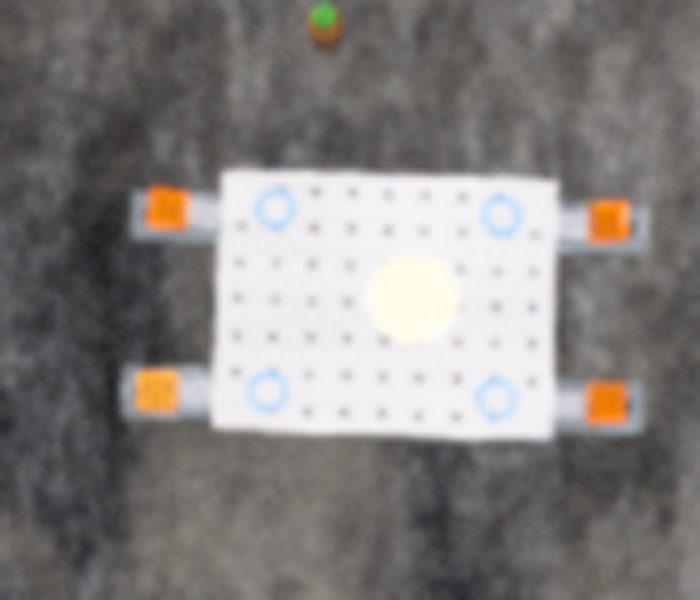

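```bash
python3 -c "
from bench import env
print(env.sign_off(), env.observe()['clock'])"
```

```text
the job is handed in; nothing more can be done
the job is handed in; nothing more can be done
```

The near left corner (corner 1) is the one that gives, and I pressed its shim lever (shim 1) down flat. The job was handed in after about 12 s of robot time.

- **Finding the corner:** pressed at corner 1, the fingertip sank about 4 mm, from z = 48 to 44 mm, under 3 to 6 N. It then stopped hard, reaching 23 N at the last step. As it was the first corner I tried, I did not press the other three.
- **Pressing the lever:** I followed the pad of shim 1 down to its hard stop at z ≈ 16 mm. That height fits a flat tab with its pad just clear of the base frame. The force peaked at 20 N, and I then lifted and moved the arm clear.
- **Last pictures:** lever 1 lies flat and the other three still stand. The plate, dish and green dropper look unmoved; I did not check the pen closely.

**Disagreement and gaps:**
- While the lever was moving, the wrist force read only about 0 to 2 N, below the 3 to 6 N stated. Pictures taken on the way down showed the pad moving with the finger.
- I did not measure how far pin 1 went down.
- I did not press corner 1 again to confirm it is now firm.

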